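# Screw down the battery cover of an alarm controller

## Task

Close the battery cover of the grey alarm controller, then take the orange screwdriver from the wooden tool block and drive both brass cover screws clockwise to their stops, pressing the bit down to the bottom of the slot until each screw stops. Finally put the screwdriver back upright in its hole in the block and let go, without turning the screws by hand or disturbing the other tools, the spray bottle or the mug.

Things in the scene. Friction and masses are not known exactly. Their poses are not given: they have to be found in the camera images.
- unit: Grey open-topped alarm controller box fixed on the desk, 150 (its x) x 190 (its y) x 55 mm high, origin at the centre of its underside, z up. The cover hinges on its +x top edge (line along y at x=+75, z=55 mm). Its -x side faces roughly to the robot. It is on the robot's left or right, the tool block on the other side.
- cover (a joint): Hinge angle of the white cover, a plate 150 x 190 x 6 mm: 0 = closed, flat on the box (top face 61 mm above the desk); positive = free (-x) edge raised (starts 0.5 to 0.9 rad). It stays where left; closing it takes about 3 to 6 N down at the free edge.
- cover_edge (a point): Point on the cover's outer (upper) face, midway along y, 12 mm in from the free edge, 138 mm from the hinge line and 6 mm above it when closed. z is the outward normal of the cover. A good place to push: the screws stand 55 mm to either side of the middle.
- screw_a (a joint): Turn of cover screw a: 0 = fully undone, 1.3 rad = at its stop (home); grows clockwise seen from above; starts 0 to 0.25. It sinks 4 mm in proportion over the 1.3 rad, ending flush with the black collar around it. Takes about 0.12 N m to turn and stays where left.
- screw_b (a joint): Turn of cover screw b, exactly as screw a.
- slot_a (a point): Centre of the dark floor of screw a's slot, at unit y=+55 mm, 100 mm from the hinge line; x along the slot, z out of it. Brass head 30 mm across; slot 24 mm long, 7 wide, 7 deep, ends closed. With the cover closed the floor is 68 mm above the desk undone, 64 mm when home; slot along unit x at 0 turn. Black collar 44 mm across, 10 high.
- slot_b (a point): The same for screw b, at unit y=-55 mm.
- driver: Orange-handled flat screwdriver, 163 mm long, 0.12 kg, standing bit down in a hole of the tool block. Origin at the bit's tip, z up along the shank. Shank 10 mm; black flange 38 mm across from 75 to 85 mm above the tip; handle from 85 to 163 mm, 34 mm along x, 26 mm between flats along y (grip across the flats, which face along the block's short side within 0.4 rad).
- driver_tip (a point): Centre of the bit's tip, same origin and axes as driver. The flat bit is 15 mm long, 18 mm wide along x and 3.6 mm thick along y (its last 3 mm taper to 15.5 x 1.8 mm).
- rack: Wooden tool block fixed on the desk, 70 (its x) x 240 (its y) x 80 mm high, origin at the centre of its underside, with three through holes 25 mm across at y=-75, 0 and +75 mm. A tool stands with its flange on the block top, tip 5 mm above the desk. Each hole holds one tool; which is which varies.
- rack_hole0 (a point): Mouth of the hole at y=-75 mm, on the top of the block.
- rack_hole1 (a point): Mouth of the middle hole.
- rack_hole2 (a point): Mouth of the hole at y=+75 mm.
- nutdriver: Blue-handled nut driver standing in a hole of the tool block, flange on the block; round handle 32-34 mm across, handle top 140 mm above its origin (its tip); bystander, leave it alone
- awl: Green-handled awl standing in a hole of the tool block, flange on the block; round handle 32-34 mm across, handle top 140 mm above its origin (its tip); bystander, leave it alone
- spray: Yellow spray bottle, 64 mm across, 170 mm tall, origin under its centre; stands between the controller and the tool block; bystander, leave it alone.
- mug: Blue mug, 80 mm across, 95 mm tall, handle at its y side; origin under its centre; stands beyond the bottle; bystander, leave it alone.
Not all that is in view belongs to the job. What is shaped like the rack but blue is not meant.

How it is judged (in metres and radians):
On the way, in this order (a step that is already met when the one before it is completed fails the run):
1. the cover is closed (value of joint cover below 0.05 rad), for 0.2 s.
2. one screw is at its stop with the screwdriver's bit pressed to the bottom of its slot (((value of joint screw_a above 1.2 rad and z of driver_tip in the frame of slot_a below 0.0025 m and horizontal distance between driver_tip and slot_a below 0.006 m and contact force between driver and screw_a above 1 N) or (value of joint screw_b above 1.2 rad and z of driver_tip in the frame of slot_b below 0.0025 m and horizontal distance between driver_tip and slot_b below 0.006 m and contact force between driver and screw_b above 1 N))), for 0.1 s.
3. both screws are at their stops, the bit pressed to the bottom of the slot of the second (((value of joint each of screw_a, screw_b above 1.2 rad and (value of joint screw_a above 1.2 rad and z of driver_tip in the frame of slot_a below 0.0025 m and horizontal distance between driver_tip and slot_a below 0.006 m and contact force between driver and screw_a above 1 N)) or (value of joint each of screw_a, screw_b above 1.2 rad and (value of joint screw_b above 1.2 rad and z of driver_tip in the frame of slot_b below 0.0025 m and horizontal distance between driver_tip and slot_b below 0.006 m and contact force between driver and screw_b above 1 N)))), for 0.1 s.
At the end, for the whole second after the job is handed in: The cover is closed (under 0.05 rad), both screws are turned beyond 1.2 rad, and the screwdriver stands released, upright (within 0.12 rad) and at rest in a hole of the block, fully down (tip under 12 mm above the desk and within 12 mm of the hole's centre) (value of joint cover below 0.05 rad and value of joint each of screw_a, screw_b above 1.2 rad and angle between driver's own z axis and vertical below 0.12 rad and z of driver in the frame of rack below 0.012 m and (horizontal distance between driver and rack_hole0 below 0.012 m or horizontal distance between driver and rack_hole1 below 0.012 m or horizontal distance between driver and rack_hole2 below 0.012 m) and linear speed of driver below 0.02 m/s); the robot touches nothing.
It fails at once if the nut driver or the awl was shifted more than 30 mm or tipped over (distance of any of nutdriver, awl from where it was at the start of the episode above 0.03 m or angle between any of nutdriver, awl's own z axis and vertical above 0.5 rad).
It fails at once if the spray bottle was shifted more than 30 mm or tipped over (distance of spray from where it was at the start of the episode above 0.03 m or angle between spray's own z axis and vertical above 0.5 rad).
It fails at once if the mug was shifted more than 30 mm or tipped over (distance of mug from where it was at the start of the episode above 0.03 m or angle between mug's own z axis and vertical above 0.5 rad).
It fails at once if the fingers pushed on a screw (contact force between the fingers and screw_a above 2 N or contact force between the fingers and screw_b above 2 N).
It also fails if it takes over 72 s, if anything falls off the work surface, if the arm or the gripper's body presses on something with over 40 N, if the wrist force passes 120 N, or if a joint passes its speed limit or range.

## Robot

A 6-joint arm with a two-finger parallel gripper is mounted at the origin on the work surface. World frame = base frame: x ahead of the robot, y to its left, z up, the work surface at z = 0. Lengths are in m, angles in degrees, forces in N, time in s.
With the tool pointing down it reaches from about 0.25 to 0.775 m from the base axis. Payload 8.9 kg.
Tool frame: the origin (TCP) lies midway between the tips of the shut fingers; the grasp point (between the pads) lies 19 mm behind it; z points along the fingers, y is the line along which they close (so a half turn about z gives the same grasp; the last joint's range is limited). The gripper opens to 85 mm and grips with 20 to 120 N. Pads are 22 mm wide; open, the fingers measure 114 mm over their backs; the gripper's body (76 mm by 85 mm) begins 54 mm behind the grasp point. The pads swing forward as they close: fully open they stand 13 mm farther back than shut.
Start: joints at [57.794, 16.656, -8.789, 64.555, 0, 82.019], TCP at [0.215, 0.479, 0.231] pointing down, gripper open.
Joint ranges: [-144.48, 144.48], [-52.06, 99.96], [-74.48, 78.29], [-112.23, 115.85], [-86.99, 84.42], [-180, 180]. Speed limits (degrees/s): [127.2, 127.2, 159.86, 180, 180, 180].

## Interface

Orientations are given as a 3x3 rotation matrix whose columns are the frame's x, y, z axes.
In Python, from cell import manip gives the robot as it stands.
- The arm moves only by the tool play_rows, never from a script. Its argument "rows" is a list of rows, each an object of numbers: "x", "y", "z": the shift along the tool's x, y, z in mm; "ax", "ay", "az": the turn, a rotation vector about the tool's x, y, z in rad. In form: [{"x": .., "y": .., "z": .., "ax": .., "ay": .., "az": ..}, ...]. A call has 1 to 8 rows; each row shifts and turns the commanded pose from where the row before left it, along the tool's axes as they then stand; what a row does not reach is not made up. A row lasts 1/10 s, in which the tool goes at most 50 mm and 8.59 degrees, less where a joint would pass 70% of its speed; a pose out of reach is approached as far as the arm can. A call is refused whole if a number of a shift passes 50 or a number of a turn 0.15, either way. A call with a gripper value outside its range is refused whole. "gripper" is the finger opening in mm, from 0 to 85.4, set as the call begins (left out, the last holds). The fingers move at their own pace and stop on an object; "grip_force" is the grip in N (left out, the last holds). Time passes only in rows, so rows that do not move let the fingers close. It gives the time, the measured TCP pose, the force, the opening and the grip force at its end, in the units of the state.
- manip.read_state(): the state, without advancing time (a new reading comes with each control period).
- manip.grab_frame(name): name is "side" or "top"; returns a dict with "color" (400x640x3 uint8, red, green, blue), "fx", "fy", "cx", "cy" (pixels), "k1" (the pictures are not rectified: a ray, as slopes to the right and down, at radius r is drawn at 1 + k1 r^2 times it, then the intrinsics apply), "rvec" (rotation vector, rad) and "tvec" (3), from world to camera coordinates, as OpenCV has them. Camera axes: x right, y down, z forward; pixel columns grow to the right and rows downward; lengths in m; the calibration is good to about 2 mm. A picture is of the moment at which its call begins. There is no depth.
- manip.close_job(): hands the job in; it is judged then, once.
The state is a dict: "time": time; "joint_pos": joint angles; "qd": joint speeds; "joint_torque": joint torques, N m; "tool_pos": TCP position; "orientation": TCP orientation; "ft_force": force on the tool from outside, world axes, zero at the start; "wrist_torque": the same for the moment, N m; "opening": opening from 0.0 (shut) to 1.0 (fully open); "grasp_force": force on a finger pad.
Only numpy, scipy, OpenCV 4.12 (cv2) and the standard library are available. Lean on these libraries where they do the work, as an engineer would, in place of code of your own. Each camera call takes 0.05 s, during which the arm holds its last target. There are 200 camera calls.

## Working session

There is one attempt and no reset: what is moved stays moved. The work goes in short steps, Python scripts to look and compute and a tool call to move; the robot and the scene stay as the last step left them, time stands still between calls to the robot, and variables do not carry over. Pictures are saved under pics/ and viewed, at most 10 in all, crops included, and the job is handed in when it is done.

Besides the shell and the picture viewer there is one more tool, called as name([rows], argument=value, ...), one row to a line, values as JSON. play_rows: Moves the arm, as the interface text tells. Its arguments: {"type":"object","properties":{"rows":{"type":"array"},"gripper":{"type":"number"},"grip_force":{"type":"number"}},"required":["rows"]}

```bash
mkdir -p pics; ls
cat > h.py <<'E'
import numpy as np, cv2
from cell import manip
def cam(f):
    K=np.array([[f["fx"],0,f["cx"]],[0,f["fy"],f["cy"]],[0,0,1]],float)
    return K,np.array([f["k1"],0,0,0,0],float),np.array(f["rvec"],float),np.array(f["tvec"],float)
def proj(f,P):
    K,d,r,t=cam(f); return cv2.projectPoints(np.array(P,float).reshape(-1,3),r,t,K,d)[0].reshape(-1,2)
def ray(f,uv):
    K,d,r,t=cam(f); n=cv2.undistortPoints(np.array(uv,float).reshape(-1,1,2),K,d).reshape(-1,2)
    R=cv2.Rodrigues(r)[0]; return -R.T@t,(R.T@np.c_[n,np.ones(len(n))].T).T
def onz(f,uv,z):
    c,d=ray(f,uv); return c+d*((z-c[2])/d[:,2])[:,None]
def save(f,name,crop=None,s=1):
    im=f["color"][...,::-1]
    if crop: x0,y0,x1,y1=crop; im=im[y0:y1,x0:x1]
    cv2.imwrite("pics/"+name,cv2.resize(im,None,fx=s,fy=s,interpolation=cv2.INTER_CUBIC))
E
python3 - <<'E'
from h import *
import pickle
F={n:manip.grab_frame(n) for n in("side","top")}
pickle.dump(F,open("f0.pkl","wb"))
save(F["side"],"s0.png");save(F["top"],"t0.png")
for n in F: print(n,ray(F[n],[[320,200]]),F[n]["fx"],F[n]["k1"])
print(manip.read_state())
E
```

```text
pics
side (array([ 0.10973912, -0.77542461,  0.59789143]), array([[ 0.43546067,  0.75105259, -0.49659709]])) 466.58502292354467 -0.0815003372053254
top (array([0.37649636, 0.01659491, 1.32753033]), array([[ 0.13585772, -0.01313762, -0.99069907]])) 515.9381967632719 -0.04007822807154012
{'time': 0.1, 'joint_pos': array([ 5.77942532e+01,  1.66855607e+01, -8.82607180e+00,  6.45565065e+01,
        2.32516705e-03,  8.20202286e+01]), 'qd': array([ 0.00767637, -0.10543807,  0.18155873,  0.0027186 ,  0.02436184,
       -0.05050516]), 'joint_torque': array([ 2.18789239e-03, -5.37976670e+01,  3.31918895e+01,  9.32457915e-03,
       -2.18770306e-04,  9.11271826e-06]), 'tool_pos': array([0.215184  , 0.47843802, 0.2307954 ]), 'orientation': array([[-9.11934103e-01,  4.10336138e-01, -6.68161684e-04],
       [ 4.10336631e-01,  9.11933594e-01, -9.84642724e-04],
       [ 2.05284593e-04, -1.17210049e-03, -9.99999292e-01]]), 'ft_force': array([-0.64972231, -0.51751588,  0.01062333]), 'wrist_torque': array([-0.01880997,  0.00632872,  0.01266031]), 'grasp_force': 0.0, 'opening': 1.00033755086885}
```

View pics/t0.png

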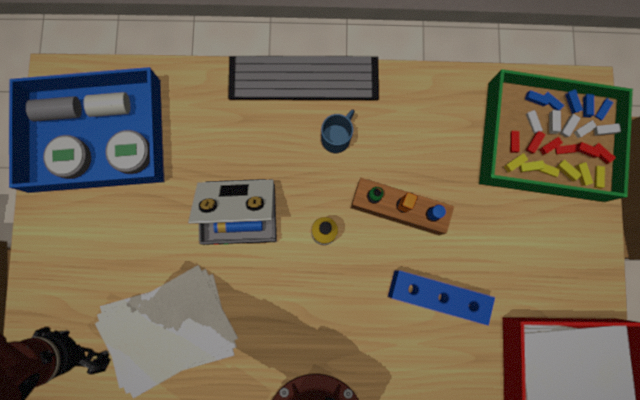

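View pics/s0.png

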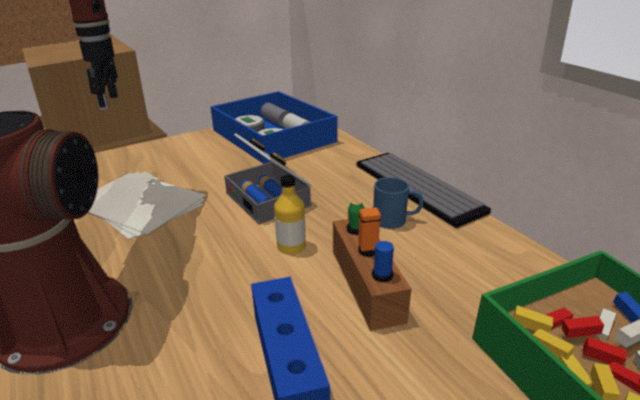

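Two block-shaped things show in the top view. The brown wooden one at (402,206) holds the green, orange and blue tools. The blue one at (442,296) is the decoy. The orange driver is at (408,202), in the middle hole. The controller is at (235,212). I'll confirm with an enlarged crop.

Run:
```python
from h import *
import pickle
F=pickle.load(open("f0.pkl","rb"))
a=F["top"]["color"][170:250,180:290,::-1];b=F["top"]["color"][170:240,345:460,::-1]
A=cv2.resize(a,None,fx=7,fy=7,interpolation=3)
B=cv2.resize(b,None,fx=6.9,fy=6.9,interpolation=3)
cv2.imwrite("pics/c1.png",A);cv2.imwrite("pics/c2.png",B)
```

```text
(no output)
```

View pics/c1.png

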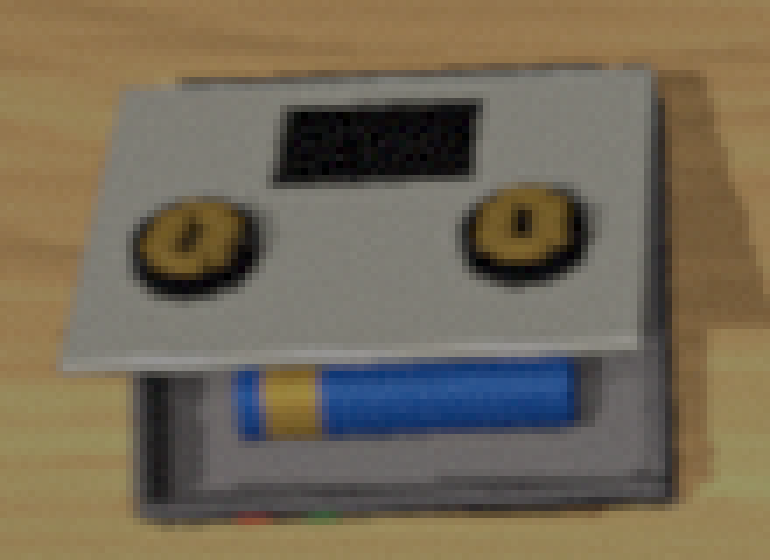

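View pics/c2.png

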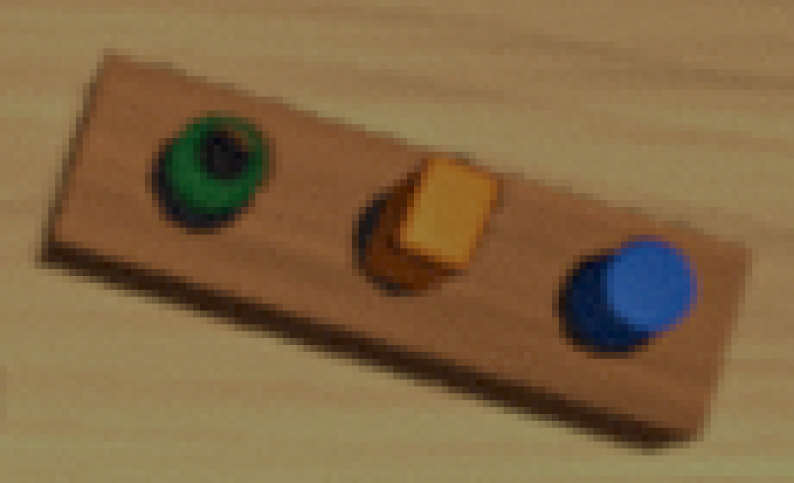

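```bash
cat > m.py <<'E'
from h import *
import pickle
from scipy.optimize import least_squares
F=pickle.load(open("f0.pkl","rb"));T=F["top"];S=F["side"]
def c1(p): return (np.array(p,float)+.5)/7-.5+[180,170]
def c2(p): return (np.array(p,float)+.5)/6.9-.5+[345,170]
def rect(uv,L,z):
    P=onz(T,uv,z)[:,:2]
    f=lambda q:(np.array(L)@np.array([[np.cos(q[2]),np.sin(q[2])],[-np.sin(q[2]),np.cos(q[2])]])+q[:2]-P).ravel()
    r=least_squares(f,[*P.mean(0),0]); return r.x,np.abs(r.fun).max()
# corner order: image top-left(+x,+y), top-right(+x,-y), bottom-right, bottom-left
q=lambda a,b:[[a,b],[a,-b],[-a,-b],[-a,b]]
if __name__=="__main__":
    print("rack",rect(c2([(107,52),(748,250),(697,435),(50,240)]),q(.035,.12),.08))
    print("handle",rect(c2([(430,157),(497,178),(465,272),(400,248)]),q(.017,.013),.168))
    obs=c1([(652,68),(125,88),(62,370),(637,350),(193,240),(525,228),(137,520),(672,500)])
    def model(p):
        x,y,w,th=p
        H=lambda d,yy,h:[.075-d*np.cos(th)+h*np.sin(th)*1, yy, .055+d*np.sin(th)+h*np.cos(th)]
        L=np.array([H(0,-.095,.006),H(0,.095,.006),H(.15,.095,0),H(.15,-.095,0),H(.1,.055,.019),H(.1,-.055,.019),[-.075,.095,0.0],[-.075,-.095,0.0]])
        c,s=np.cos(w),np.sin(w)
        return L@np.array([[c,s,0],[-s,c,0],[0,0,1]])+[x,y,0]
    r=least_squares(lambda p:(proj(T,model(p))-obs).ravel(),[.4,.2,0,.7],loss="soft_l1")
    print("unit",r.x,"\n",(proj(T,model(r.x))-obs).round(1)); 
    M=model(r.x); print(M.round(3)); print(proj(S,M).round())
    print("spray",onz(T,[[324,229]],.17),"mug",onz(T,[[335,132]],.095))
E
python3 m.py
```

```text
rack (array([ 0.53991839, -0.20196902, -0.2777491 ]), np.float64(0.0011417423096819757))
handle (array([ 0.53873608, -0.20234822, -0.31804293]), np.float64(0.0017677761220644683))
unit [0.51696408 0.2085807  0.05079028 0.74483015] 
 [[ 0.4 -0.3]
 [-0.5 -1. ]
 [-0.8  0.9]
 [ 0.3  1.3]
 [-0.3 -1.5]
 [-0.6 -1.1]
 [ 2.9  0.4]
 [ 0.4  1.1]]
[[0.601 0.118 0.059]
 [0.591 0.307 0.059]
 [0.477 0.302 0.157]
 [0.487 0.112 0.157]
 [0.529 0.264 0.137]
 [0.534 0.154 0.137]
 [0.437 0.3   0.   ]
 [0.447 0.11  0.   ]]
[[310. 185.]
 [274. 158.]
 [232. 135.]
 [267. 160.]
 [257. 142.]
 [278. 157.]
 [225. 192.]
 [256. 224.]]
spray [[ 0.46962891 -0.00904887  0.17      ]] mug [[ 0.71486122 -0.03326409  0.095     ]]
```

play_rows([
  {"az": -0.12},
  {"x": -34, "y": -18},
  {"x": -34, "y": -18},
  {"x": -34, "y": -18},
  {"x": -34, "y": -18},
  {"x": -34, "y": -18},
  {"x": -34, "y": -18},
  {"x": -34, "y": -18},
], gripper=0)

```text
$.rows[0]: bad value
```

```bash
cat > go.py <<'E'
# print tool-frame shift (mm) and az from the current pose to x y z yaw(of tool y from world y)
import sys; from h import *
from scipy.spatial.transform import Rotation as Ro
s=manip.read_state(); R=s["orientation"]; p=s["tool_pos"]
yaw=np.arctan2(-R[0,1],R[1,1])
print("t",s["time"],"p",(p*1000).round(1),"yaw",yaw.round(4),"tilt",R[:2,2].round(4),"F",s["ft_force"].round(1),"M",s["wrist_torque"].round(2),"op",round(s["opening"]*85.4,1),"g",s["grasp_force"],"j",s["joint_pos"].round(0))
if len(sys.argv)>1:
    x,y,z,w=map(float,sys.argv[1:5]); c,n=np.cos(w),np.sin(w)
    Rt=np.array([[-c,-n,0],[-n,c,0],[0,0,-1]])
    print("shift now",((R.T@([x,y,z]-p))*1000).round(1)," after turn",((Rt.T@([x,y,z]-p))*1000).round(1),"turn",Ro.from_matrix(R.T@Rt).as_rotvec().round(4))
E
python3 go.py .487 .208 .190 -.3
```

```text
t 0.1 p [215.2 478.4 230.8] yaw -0.4228 tilt [-0.0007 -0.001 ] F [-0.6 -0.5  0. ] M [-0.02  0.01  0.01] op 85.4 g 0.0 j [58. 17. -9. 65.  0. 82.]
shift now [-358.9 -135.    40.9]  after turn [-339.6 -178.    40.8] turn [-0.0012 -0.0003 -0.1228]
```

play_rows([
  {"x": 0, "y": 0, "z": 0, "ax": 0, "ay": 0, "az": -0.12},
  {"x": -34, "y": -18, "z": 0, "ax": 0, "ay": 0, "az": 0},
  {"x": -34, "y": -18, "z": 0, "ax": 0, "ay": 0, "az": 0},
  {"x": -34, "y": -18, "z": 0, "ax": 0, "ay": 0, "az": 0},
  {"x": -34, "y": -18, "z": 0, "ax": 0, "ay": 0, "az": 0},
  {"x": -34, "y": -18, "z": 0, "ax": 0, "ay": 0, "az": 0},
  {"x": -34, "y": -18, "z": 0, "ax": 0, "ay": 0, "az": 0},
  {"x": -34, "y": -18, "z": 0, "ax": 0, "ay": 0, "az": 0},
], gripper=0)

```text
time: 0.9
tool_pos: [0.4057, 0.2862, 0.2311]
orientation: [[-0.955, 0.298, -0.0], [0.298, 0.955, -0.0], [0.0, -0.0, -1.0]]
ft_force: [-0.2, 0.7, -0.5]
opening: 0.001
grasp_force: 0.0
```

```bash
python3 go.py .487 .208 .180 -.3
```

```text
t 0.9 p [405.7 286.2 231.1] yaw -0.3028 tilt [-0.0004 -0.0001] F [-0.2  0.7 -0.5] M [ 0.08 -0.02  0.03] op 0.1 g 0.0 j [ 27.  14. -13.  63.   0.  44.]
shift now [-100.9  -50.4   51.1]  after turn [-100.7  -50.7   51.1] turn [-0.0003 -0.0003 -0.0028]
```

play_rows([
  {"x": -34, "y": -17, "z": 14, "ax": 0, "ay": 0, "az": 0},
  {"x": -34, "y": -17, "z": 14, "ax": 0, "ay": 0, "az": 0},
  {"x": -33, "y": -17, "z": 14, "ax": 0, "ay": 0, "az": 0},
  {"x": 0, "y": 0, "z": 9, "ax": 0, "ay": 0, "az": 0},
  {"x": 3, "y": -1, "z": 10, "ax": 0, "ay": 0, "az": 0},
  {"x": 4, "y": -1, "z": 10, "ax": 0, "ay": 0, "az": 0},
  {"x": 4, "y": -1, "z": 10, "ax": 0, "ay": 0, "az": 0},
  {"x": 4, "y": -1, "z": 10, "ax": 0, "ay": 0, "az": 0},
])

```text
time: 1.7
tool_pos: [0.4633, 0.2087, 0.1393]
orientation: [[-0.955, 0.296, -0.011], [0.296, 0.955, -0.003], [0.01, -0.006, -1.0]]
ft_force: [-28.9, -8.9, 22.6]
opening: -0.001
grasp_force: 16.7
```

```bash
python3 go.py .452 .208 .058 -.3
```

```text
t 1.7 p [463.3 208.7 139.3] yaw -0.3008 tilt [-0.0111 -0.0032] F [-28.9  -8.9  22.6] M [-1.85  6.15 -0.11] op -0.1 g 16.672569047659636 j [ 16.  20. -19.  52.  -0.  33.]
shift now [ 9.8 -3.5 81.4]  after turn [10.6 -4.  81.3] turn [-0.0063 -0.0096 -0.0009]
```

The tool met the edge face from outside, because the shift came up short. I'll back up, go over the edge and retry.

play_rows([
  {"x": 8, "y": -2, "z": -10, "ax": 0, "ay": 0, "az": 0},
  {"x": 0, "y": 0, "z": -25, "ax": 0, "ay": 0, "az": 0},
  {"x": 0, "y": 0, "z": -25, "ax": 0, "ay": 0, "az": 0},
  {"x": 0, "y": 0, "z": 0, "ax": 0, "ay": 0, "az": 0},
])

```text
time: 2.1
tool_pos: [0.4634, 0.2114, 0.2035]
orientation: [[-0.955, 0.296, 0.005], [0.296, 0.955, 0.002], [-0.005, 0.003, -1.0]]
ft_force: [0.6, 0.1, -0.3]
opening: 0.003
grasp_force: 0.0
```

```bash
python3 go.py .492 .208 .18 -.3
python3 - <<'E'
from h import *
a=manip.grab_frame("side");b=manip.grab_frame("top")
A=cv2.resize(a["color"][80:240,200:340,::-1],(520,594),interpolation=3)
B=cv2.resize(b["color"][160:260,180:228+22,::-1],(280,400),interpolation=3)
B=np.vstack([B,np.zeros((194,280,3),np.uint8)])
cv2.imwrite("pics/c3.png",np.hstack([A,B]))
E
```

```text
t 2.1 p [463.4 211.4 203.5] yaw -0.3009 tilt [0.0054 0.0018] F [ 0.6  0.1 -0.3] M [ 0.    0.04 -0.04] op 0.2 g 0.0 j [ 16.  16. -14.  60.   0.  34.]
shift now [-28.2   5.1  23.6]  after turn [-28.3   5.2  23.5] turn [ 0.0033  0.0046 -0.0009]
```

View pics/c3.png

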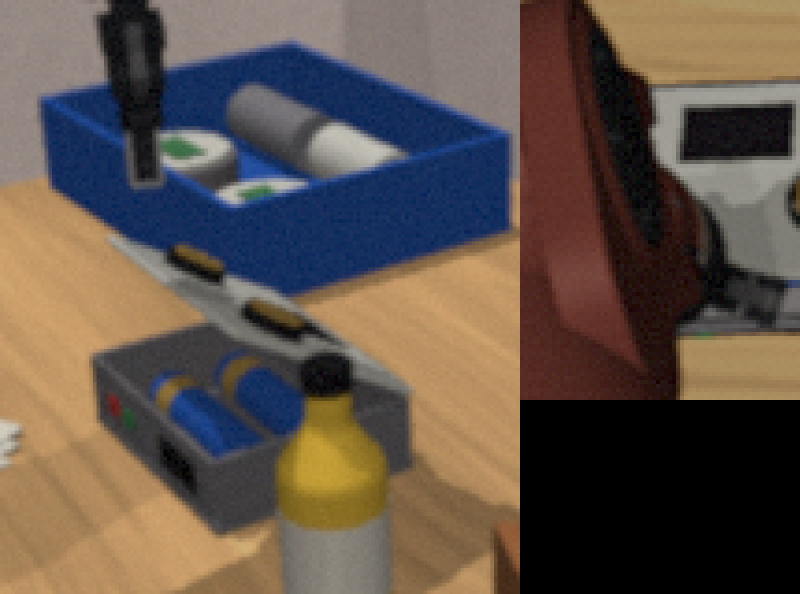

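The cover is still raised, with its free edge from (110,240) to (215,335) in the crop. The fingers are above and outside it. I'll shift inward.

play_rows([
  {"x": -11, "y": 2, "z": 0, "ax": 0, "ay": 0, "az": 0},
  {"x": -11, "y": 2, "z": 0, "ax": 0, "ay": 0, "az": 0},
  {"x": -12, "y": 3, "z": 0, "ax": 0, "ay": 0, "az": 0},
  {"x": 0, "y": 0, "z": 10, "ax": 0, "ay": 0, "az": 0},
  {"x": 0, "y": 0, "z": 10, "ax": 0, "ay": 0, "az": 0},
  {"x": 0, "y": 0, "z": 0, "ax": 0, "ay": 0, "az": 0},
])

```text
time: 2.8
tool_pos: [0.4955, 0.206, 0.1781]
orientation: [[-0.954, 0.298, -0.004], [0.298, 0.954, -0.001], [0.003, -0.002, -1.0]]
ft_force: [-0.0, -1.0, -0.5]
opening: -0.002
grasp_force: 0.0
```

```bash
python3 go.py .452 .208 .058 -.3
```

```text
t 2.8 p [495.5 206.  178.1] yaw -0.3029 tilt [-0.0038 -0.001 ] F [-0.  -1.  -0.5] M [0.01 0.05 0.03] op -0.2 g 0.0 j [ 15.  20. -12.  58.   0.  32.]
shift now [ 41.7 -10.8 120.2]  after turn [ 42.1 -10.9 120.1] turn [-0.002  -0.0033 -0.0029]
```

play_rows([
  {"x": 0, "y": 0, "z": 10, "ax": 0, "ay": 0, "az": 0},
  {"x": 1, "y": 0, "z": 10, "ax": 0, "ay": 0, "az": 0},
  {"x": 4, "y": -1, "z": 10, "ax": 0, "ay": 0, "az": 0},
  {"x": 5, "y": -1, "z": 10, "ax": 0, "ay": 0, "az": 0},
  {"x": 5, "y": -1, "z": 10, "ax": 0, "ay": 0, "az": 0},
])

```text
time: 3.3
tool_pos: [0.4812, 0.208, 0.1295]
orientation: [[-0.955, 0.298, -0.0], [0.298, 0.955, -0.0], [-0.0, -0.0, -1.0]]
ft_force: [-0.4, -1.0, 3.0]
opening: 0.001
grasp_force: 1.2
```

```bash
python3 go.py .452 .208 .058 -.3
```

```text
t 3.3 p [481.2 208.  129.5] yaw -0.3028 tilt [-0.0001 -0.0003] F [-0.4 -1.   3. ] M [-0.25  0.04 -0.02] op 0.1 g 1.2485332670621574 j [ 15.  21. -19.  50.  -0.  33.]
shift now [27.8 -8.6 71.5]  after turn [27.9 -8.6 71.5] turn [-0.0003  0.     -0.0028]
```

Pushing with about 3 N, as expected. I'll carry on down.

play_rows([
  {"x": 5, "y": -2, "z": 10, "ax": 0, "ay": 0, "az": 0},
  {"x": 5, "y": -2, "z": 10, "ax": 0, "ay": 0, "az": 0},
  {"x": 5, "y": -1, "z": 10, "ax": 0, "ay": 0, "az": 0},
  {"x": 5, "y": -1, "z": 10, "ax": 0, "ay": 0, "az": 0},
  {"x": 4, "y": -1, "z": 10, "ax": 0, "ay": 0, "az": 0},
  {"x": 3, "y": -1, "z": 10, "ax": 0, "ay": 0, "az": 0},
  {"x": 0, "y": 0, "z": 8, "ax": 0, "ay": 0, "az": 0},
  {"x": 0, "y": 0, "z": 4, "ax": 0, "ay": 0, "az": 0},
])

```text
time: 4.1
tool_pos: [0.4528, 0.2086, 0.0597]
orientation: [[-0.955, 0.298, -0.001], [0.298, 0.955, 0.0], [0.001, 0.0, -1.0]]
ft_force: [-23.8, -6.5, 82.0]
opening: 0.001
grasp_force: 41.3
```

```bash
python3 go.py .452 .208 .058 -.3
```

```text
t 4.1 p [452.8 208.6  59.7] yaw -0.3024 tilt [-0.0011  0.0004] F [-23.8  -6.5  82. ] M [-1.22  5.08  0.02] op 0.1 g 41.26645736396313 j [ 16.  24. -27.  39.   0.  34.]
shift now [ 0.6 -0.8  1.7]  after turn [ 0.6 -0.8  1.7] turn [ 0.0001 -0.0011 -0.0024]
```

play_rows([
  {"x": 0, "y": 0, "z": -10, "ax": 0, "ay": 0, "az": 0},
  {"x": 0, "y": 0, "z": -35, "ax": 0, "ay": 0, "az": 0},
  {"x": 0, "y": 0, "z": -40, "ax": 0, "ay": 0, "az": 0},
  {"x": 0, "y": 0, "z": -40, "ax": 0, "ay": 0, "az": 0},
  {"x": 0, "y": 0, "z": -40, "ax": 0, "ay": 0, "az": 0},
  {"x": 0, "y": 0, "z": -25, "ax": 0, "ay": 0, "az": 0},
  {"x": -18, "y": -33, "z": 0, "ax": 0, "ay": 0, "az": 0},
  {"x": -18, "y": -33, "z": 0, "ax": 0, "ay": 0, "az": 0},
])

```text
time: 4.9
tool_pos: [0.4686, 0.1345, 0.2486]
orientation: [[-0.955, 0.296, 0.001], [0.296, 0.955, 0.0], [-0.001, 0.001, -1.0]]
ft_force: [0.5, -0.8, -0.7]
opening: 0.0
grasp_force: 0.0
```

play_rows([
  {"x": -18, "y": -33, "z": 0, "ax": 0, "ay": 0, "az": 0},
  {"x": -18, "y": -33, "z": 0, "ax": 0, "ay": 0, "az": 0},
  {"x": -18, "y": -33, "z": 0, "ax": 0, "ay": 0, "az": 0},
  {"x": -18, "y": -33, "z": 0, "ax": 0, "ay": 0, "az": 0},
  {"x": -18, "y": -33, "z": 0, "ax": 0, "ay": 0, "az": 0},
  {"x": -18, "y": -33, "z": 0, "ax": 0, "ay": 0, "az": 0},
  {"x": -18, "y": -33, "z": 0, "ax": 0, "ay": 0, "az": 0},
  {"x": 0, "y": 0, "z": 0, "ax": 0, "ay": 0, "az": 0},
], gripper=52)

```text
time: 5.7
tool_pos: [0.5201, -0.1272, 0.2472]
orientation: [[-0.953, 0.302, -0.001], [0.302, 0.953, -0.001], [0.001, -0.001, -1.0]]
ft_force: [-0.3, -0.5, 0.2]
opening: 0.608
grasp_force: 0.0
```

```bash
python3 go.py .539 -.2022 .25 -.312
python3 - <<'E'
from h import *
import pickle
b=manip.grab_frame("top");pickle.dump(b,open("f1.pkl","wb"))
save(b,"c4.png",(185,165,285,250),7)
E
```

```text
t 5.7 p [ 520.1 -127.2  247.2] yaw -0.3067 tilt [-0.0008 -0.0007] F [-0.3 -0.5  0.2] M [ 0.05 -0.04 -0.03] op 52.0 g 0.0 j [-22.  17.  -5.  67.  -0.  -4.]
shift now [-40.6 -65.8  -2.8]  after turn [-41.  -65.6  -2.8] turn [-0.0009 -0.0005  0.0053]
```

View pics/c4.png

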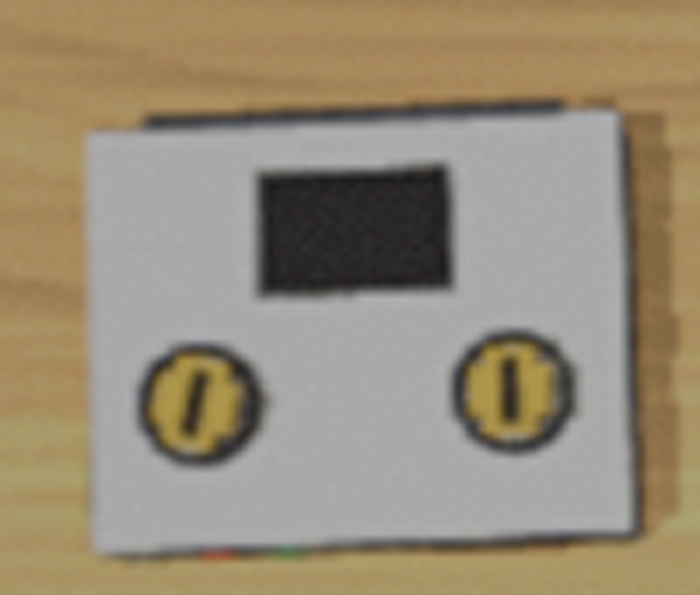

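The cover is closed. Its corners are at (87,132), (618,110), (636,535) and (96,553). Collar a is centred at (202,404) and collar b at (514,391). Slot a is tilted slightly clockwise and slot b is near vertical.

Run:
```python
from m import *
b=pickle.load(open("f1.pkl","rb"))
c=lambda p:(np.array(p,float)+.5)/7-.5+[185,165]
u,e=rect(c([(87,132),(618,110),(636,535),(96,553)]),q(.075,.095),.061); print("unit",u,e)
ax=np.array([np.cos(u[2]),np.sin(u[2])]);ay=np.array([-ax[1],ax[0]])
for n,k,col,ends in(("a",1,(202,404),[(206,375),(190,432)]),("b",-1,(514,391),[(511,362),(511,420)])):
    print(n,"fit",(u[:2]-.025*ax+k*.055*ay).round(4),"collar",onz(b,c([col]),.071)[0,:2].round(4))
    E=onz(b,c(ends),.07)[:,:2]; d=E[0]-E[1]; print(" slot mid",E.mean(0).round(4),"len",np.linalg.norm(d).round(4),"yaw",np.arctan2(d[1],d[0]).round(3))
```

```text
unit [0.51611527 0.20698876 0.06442065] 0.0010988157613725236
a fit [0.4876 0.2603] collar [0.4881 0.2593]
 slot mid [0.4884 0.2609] len 0.0206 yaw -0.229
b fit [0.4947 0.1505] collar [0.4951 0.1505]
 slot mid [0.4952 0.1516] len 0.0204 yaw 0.035
```

play_rows([
  {"x": -14, "y": -22, "z": 0, "ax": 0, "ay": 0, "az": 0},
  {"x": -14, "y": -22, "z": 0, "ax": 0, "ay": 0, "az": 0},
  {"x": -13, "y": -22, "z": 0, "ax": 0, "ay": 0, "az": 0},
  {"x": 0, "y": 0, "z": 0, "ax": 0, "ay": 0, "az": 0},
])

```text
time: 6.15
tool_pos: [0.5394, -0.1999, 0.2474]
orientation: [[-0.954, 0.299, -0.001], [0.299, 0.954, 0.0], [0.001, -0.0, -1.0]]
ft_force: [-0.6, 0.4, 0.0]
opening: 0.609
grasp_force: 0.0
```

```bash
python3 go.py .539 -.2022 .131 -.312
```

```text
t 6.15 p [ 539.4 -199.9  247.4] yaw -0.3041 tilt [-0.0007  0.0001] F [-0.6  0.4  0. ] M [ 0.05 -0.04 -0.  ] op 52.0 g 0.0 j [-28.  22.   1.  69.  -0. -10.]
shift now [ -0.3  -2.3 116.4]  after turn [ -0.3  -2.3 116.4] turn [-0.0001 -0.0007  0.0079]
```

play_rows([
  {"x": 0, "y": -2, "z": 20, "ax": 0, "ay": 0, "az": 0.008},
  {"x": 0, "y": 0, "z": 30, "ax": 0, "ay": 0, "az": 0},
  {"x": 0, "y": 0, "z": 30, "ax": 0, "ay": 0, "az": 0},
  {"x": 0, "y": 0, "z": 20, "ax": 0, "ay": 0, "az": 0},
  {"x": 0, "y": 0, "z": 16, "ax": 0, "ay": 0, "az": 0},
  {"x": 0, "y": 0, "z": 0, "ax": 0, "ay": 0, "az": 0},
])

```text
time: 6.75
tool_pos: [0.5368, -0.1982, 0.13]
orientation: [[-0.952, 0.305, -0.004], [0.305, 0.952, 0.003], [0.005, 0.001, -1.0]]
ft_force: [-0.9, 1.7, 1.2]
opening: 0.608
grasp_force: 0.0
```

play_rows([
  {"x": 0, "y": 0, "z": 0, "ax": 0, "ay": 0, "az": 0},
  {"x": 0, "y": 0, "z": 0, "ax": 0, "ay": 0, "az": 0},
  {"x": 0, "y": 0, "z": 0, "ax": 0, "ay": 0, "az": 0},
  {"x": 0, "y": 0, "z": 0, "ax": 0, "ay": 0, "az": 0},
  {"x": 0, "y": 0, "z": 0, "ax": 0, "ay": 0, "az": 0},
], gripper=10, grip_force=100)

```text
time: 7.25
tool_pos: [0.5391, -0.2003, 0.1334]
orientation: [[-0.952, 0.306, 0.002], [0.306, 0.952, 0.0], [-0.002, 0.001, -1.0]]
ft_force: [-1.5, 3.3, 7.7]
opening: 0.29
grasp_force: 98.7
```

```bash
python3 go.py .539 -.2022 .131 -.312
```

```text
t 7.25 p [ 539.1 -200.3  133.4] yaw -0.3106 tilt [0.0017 0.    ] F [-1.5  3.3  7.7] M [0.64 0.14 0.05] op 24.8 g 98.73153805732727 j [-28.  26. -10.  54.   0. -10.]
shift now [-0.4 -1.8  2.4]  after turn [-0.4 -1.8  2.4] turn [0.0005 0.0016 0.0014]
```

play_rows([
  {"x": 0, "y": 0, "z": -8, "ax": 0, "ay": 0, "az": 0},
  {"x": 0, "y": 0, "z": -20, "ax": 0, "ay": 0, "az": 0},
  {"x": 0, "y": 0, "z": -30, "ax": 0, "ay": 0, "az": 0},
  {"x": 0, "y": 0, "z": -30, "ax": 0, "ay": 0, "az": 0},
  {"x": 0, "y": 0, "z": -30, "ax": 0, "ay": 0, "az": 0},
  {"x": 0, "y": 0, "z": -30, "ax": 0, "ay": 0, "az": 0},
  {"x": 0, "y": 0, "z": -30, "ax": 0, "ay": 0, "az": 0},
  {"x": 0, "y": 0, "z": -20, "ax": 0, "ay": 0, "az": 0},
])

```text
time: 8.05
tool_pos: [0.5388, -0.2008, 0.3332]
orientation: [[-0.952, 0.306, 0.002], [0.306, 0.952, -0.001], [-0.003, -0.001, -1.0]]
ft_force: [0.0, -0.6, -1.3]
opening: 0.293
grasp_force: 98.1
```

```bash
python3 go.py .488 .05 .335 .0
python3 - <<'E'
from h import *
import pickle
b=manip.grab_frame("side");pickle.dump((b,manip.read_state()),open("f2.pkl","wb"))
s=manip.read_state(); R=s["orientation"];p=s["tool_pos"]
print(proj(b,[p+R@[0,0,.1284],p+R@[0,0,.1134],p+R@[0,0,.0484],p+R@[0,0,-.0346]]).round(1))
save(b,"c5.png",(330,50,430,250),3)
E
```

```text
t 8.05 p [ 538.8 -200.8  333.2] yaw -0.311 tilt [ 0.0023 -0.0015] F [ 0.  -0.6 -1.3] M [-0.03 -0.08  0.01] op 25.0 g 98.11460137367249 j [-28.  21.  12.  81.  -0. -10.]
shift now [125.1 223.2  -2.3]  after turn [ 50.8 250.8  -1.8] turn [-0.0011  0.0025 -0.311 ]
[[368.5 190.8]
 [368.7 183.2]
 [370.  148.4]
 [371.7  99.8]]
```

View pics/c5.png

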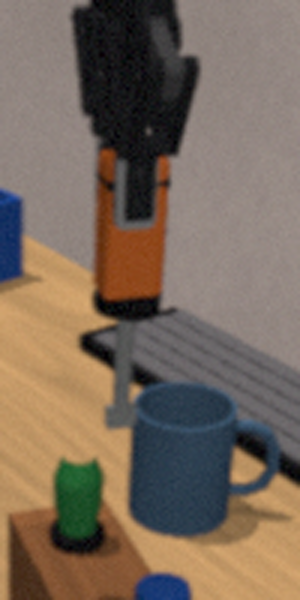

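The driver is held nearly vertical. The tip is at full-image (370,190), against a predicted (368.5,191). Next I'll turn and carry it over to screw b.

play_rows([
  {"x": 0, "y": 0, "z": 0, "ax": 0, "ay": 0, "az": -0.117},
  {"x": 0, "y": 0, "z": 0, "ax": 0, "ay": 0, "az": -0.117},
  {"x": 0, "y": 0, "z": 0, "ax": 0, "ay": 0, "az": -0.117},
  {"x": 6, "y": 35, "z": 0, "ax": 0, "ay": 0, "az": 0},
  {"x": 6, "y": 35, "z": 0, "ax": 0, "ay": 0, "az": 0},
  {"x": 6, "y": 35, "z": 0, "ax": 0, "ay": 0, "az": 0},
  {"x": 6, "y": 35, "z": 0, "ax": 0, "ay": 0, "az": 0},
  {"x": 6, "y": 35, "z": 0, "ax": 0, "ay": 0, "az": 0},
])

```text
time: 8.9
tool_pos: [0.5008, -0.0257, 0.3302]
orientation: [[-0.999, -0.04, -0.0], [-0.04, 0.999, -0.0], [0.0, -0.0, -1.0]]
ft_force: [0.5, -0.2, -0.7]
opening: 0.296
grasp_force: 98.4
```

```bash
python3 go.py .495 .1507 .235 .04
```

```text
t 8.9 p [500.8 -25.7 330.2] yaw 0.0398 tilt [-0.0001 -0.0002] F [ 0.5 -0.2 -0.7] M [ 0.01 -0.04  0.  ] op 25.3 g 98.43634843826294 j [-11.  12.  -0.  78.  -0. -14.]
shift now [ -1.2 176.5  95.1]  after turn [ -1.2 176.5  95.2] turn [-0.0001 -0.0001 -0.0002]
```

play_rows([
  {"x": 0, "y": 35, "z": 0, "ax": 0, "ay": 0, "az": 0},
  {"x": 0, "y": 35, "z": 0, "ax": 0, "ay": 0, "az": 0},
  {"x": 0, "y": 35, "z": 5, "ax": 0, "ay": 0, "az": 0},
  {"x": 0, "y": 35, "z": 30, "ax": 0, "ay": 0, "az": 0},
  {"x": 0, "y": 35, "z": 30, "ax": 0, "ay": 0, "az": 0},
  {"x": 0, "y": 0, "z": 30, "ax": 0, "ay": 0, "az": 0},
  {"x": 0, "y": 0, "z": 0, "ax": 0, "ay": 0, "az": 0},
])

```text
time: 9.6
tool_pos: [0.4917, 0.1484, 0.2318]
orientation: [[-0.999, -0.042, -0.007], [-0.042, 0.999, -0.001], [0.007, -0.001, -1.0]]
ft_force: [-0.3, 0.0, -1.3]
opening: 0.293
grasp_force: 98.7
```

```bash
python3 go.py .495 .1507 .212 .04
python3 - <<'E'
from h import *
import pickle
F={n:manip.grab_frame(n) for n in("side","top")}
s=manip.read_state();pickle.dump((F,s),open("f3.pkl","wb"))
R=s["orientation"];p=s["tool_pos"]
for n in F: print(n,proj(F[n],[p+R@[0,0,.1284],[.495,.1507,.071],[.495,.1507,.075]]).round(1))
a=cv2.resize(F["side"]["color"][110:190,230:320,::-1],None,fx=5,fy=5,interpolation=3)
b=cv2.resize(F["top"]["color"][190:270,230:290,::-1],None,fx=5,fy=5,interpolation=3)
cv2.imwrite("pics/c6.png",np.hstack([a,b]))
E
```

```text
t 9.6 p [491.7 148.4 231.8] yaw 0.042 tilt [-0.0066 -0.0013] F [-0.3  0.  -1.3] M [-0.05  0.04  0.01] op 25.0 g 98.73066902160645 j [  9.  16. -10.  65.  -0.   6.]
shift now [-3.5  2.2 19.8]  after turn [-3.4  2.2 19.8] turn [-0.001  -0.0067  0.0019]
side [[264.7 172.8]
 [265.5 185.7]
 [265.4 184.3]]
top [[257.6 219.3]
 [257.9 220.5]
 [257.7 220.3]]
```

View pics/c6.png

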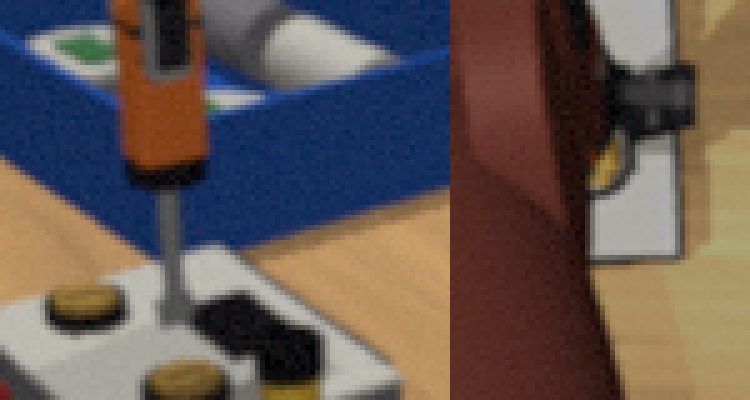

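Run:
```python
from h import *
import pickle
F,s=pickle.load(open("f3.pkl","rb")); im=F["side"]["color"]
h=cv2.cvtColor(im,cv2.COLOR_RGB2HSV)
x0,y0,x1,y1=230,160,285,195
H=h[y0:y1,x0:x1].astype(int)
m=((H[...,0]>10)&(H[...,0]<28)&(H[...,1]>110)&(H[...,2]>60)).astype(np.uint8)
n,l,st,ce=cv2.connectedComponentsWithStats(m)
for i in range(1,n):
    if st[i,4]>15: print(st[i]+[x0,y0,0,0,0],(ce[i]+[x0,y0]).round(2))
t=np.linspace(0,2*np.pi,60)
for n,c,lo in(("a",(.4880,.2600),.0705),("b",(.495,.1507),.071)):
    P=np.vstack([np.c_[c[0]+.015*np.cos(t),c[1]+.015*np.sin(t),0*t+z] for z in((.0745,lo) if n=="a" else(.075,lo))])
    hull=cv2.convexHull(proj(F["side"],P).astype(np.float32)); M=cv2.moments(hull)
    print(n,cv2.boundingRect(hull),M["m10"]/M["m00"],M["m01"]/M["m00"],M["m00"])
# grey shank column centres
p=s["tool_pos"];R=s["orientation"]
for d in(.055,.07,.09,.105,.115,.12,.125):
    u,v=proj(F["side"],[p+R@[0,0,d]])[0]; v=int(round(v)); row=im[v,int(u)-8:int(u)+9].astype(int)
    print(v,round(u,1),int(u)-8,row.sum(1))
J=1e-3*np.eye(3); print("px/mm",(proj(F["side"],[.495,.15,.075]+J)-proj(F["side"],[.495,.15,.075])).round(2))
```

```text
[230 160  28  13 257] [242.26 165.  ]
[280 160   5   5  17] [282.53 161.53]
[260 183  14   7  81] [266.48 185.79]
[282 187   3   8  24] [283.  190.5]
a (239, 165, 13, 8) 245.31619189272726 169.1257070923316 61.92953353829216
b (259, 181, 13, 8) 265.40650414683967 185.05481135840867 74.61778616928495
144 262.4 254 [127  72  43  63  80  65  81  44  70  44  23  62  60  25  16  37  54]
150 262.9 254 [169 155 160 153 157 158 148 209 247 259 247 207 178 161 162 155 156]
158 263.5 255 [282 208 170 153 135 166 183 212 242 241 221 187 166 149 175 203 233]
164 264.0 255 [527 535 545 549 556 557 522 425 291 242 277 390 521 554 558 553 547]
168 264.3 256 [541 546 545 556 557 529 443 303 256 251 272 342 448 534 540 547 512]
170 264.4 256 [527 554 556 553 495 411 320 249 239 253 235 233 288 334 310 250 174]
172 264.6 256 [478 541 552 556 512 406 281 237 245 242 247 229 195 113  74  28  54]
px/mm [[ 0.38 -0.1 ]
 [-0.17 -0.16]
 [-0.03 -0.37]]
```

play_rows([
  {"x": 0, "y": 0, "z": 8, "ax": 0, "ay": 0, "az": 0},
  {"x": 0, "y": 0, "z": 8, "ax": 0, "ay": 0, "az": 0},
  {"x": 0, "y": 0, "z": 0, "ax": 0, "ay": 0, "az": 0},
  {"x": 0, "y": 0, "z": 0, "ax": 0, "ay": 0, "az": 0},
])

```text
time: 10.1
tool_pos: [0.4946, 0.1477, 0.2195]
orientation: [[-0.999, -0.04, 0.0], [-0.04, 0.999, -0.0], [-0.0, -0.0, -1.0]]
ft_force: [-0.6, -0.0, -0.3]
opening: 0.29
grasp_force: 98.7
```

```bash
python3 go.py .496 .150 .206 .04
```

```text
t 10.1 p [494.6 147.7 219.5] yaw 0.0396 tilt [ 0.0001 -0.    ] F [-0.6 -0.  -0.3] M [ 0.02  0.01 -0.03] op 24.8 g 98.7297785282135 j [  9.  16. -11.  63.  -0.   6.]
shift now [-1.5  2.2 13.5]  after turn [-1.5  2.2 13.5] turn [-0.      0.0001 -0.0004]
```

play_rows([
  {"x": -1.5, "y": 2, "z": 6, "ax": 0, "ay": 0, "az": 0},
  {"x": 0, "y": 0, "z": 6, "ax": 0, "ay": 0, "az": 0},
  {"x": 0, "y": 0, "z": 2, "ax": 0, "ay": 0, "az": 0},
  {"x": 0, "y": 0, "z": 2, "ax": 0, "ay": 0, "az": 0},
  {"x": 0, "y": 0, "z": 2, "ax": 0, "ay": 0, "az": 0},
  {"x": 0, "y": 0, "z": 2, "ax": 0, "ay": 0, "az": 0},
  {"x": 0, "y": 0, "z": 0, "ax": 0, "ay": 0, "az": 0},
])

```text
time: 10.8
tool_pos: [0.4958, 0.1501, 0.1991]
orientation: [[-0.999, -0.04, -0.0], [-0.04, 0.999, -0.0], [0.0, -0.0, -1.0]]
ft_force: [0.2, -0.3, -1.7]
opening: 0.293
grasp_force: 98.7
```

```bash
python3 go.py .496 .150 .196 .04
```

```text
t 10.8 p [495.8 150.1 199.1] yaw 0.0402 tilt [-0.0003 -0.0001] F [ 0.2 -0.3 -1.7] M [-0.01  0.1  -0.03] op 25.0 g 98.7300968170166 j [  9.  17. -13.  60.  -0.   6.]
shift now [-0.2 -0.1  3.1]  after turn [-0.2 -0.1  3.1] turn [-0.0001 -0.0003  0.0002]
```

No contact force below the head top, so the bit is inside the slot. I'll press it to the floor.

play_rows([
  {"x": 0, "y": 0, "z": 2, "ax": 0, "ay": 0, "az": 0},
  {"x": 0, "y": 0, "z": 1.5, "ax": 0, "ay": 0, "az": 0},
  {"x": 0, "y": 0, "z": 0, "ax": 0, "ay": 0, "az": 0},
  {"x": 0, "y": 0, "z": 0, "ax": 0, "ay": 0, "az": 0},
])

```text
time: 11.2
tool_pos: [0.4961, 0.1501, 0.196]
orientation: [[-0.999, -0.04, 0.0], [-0.04, 0.999, 0.0], [-0.0, 0.0, -1.0]]
ft_force: [-0.4, -0.0, 1.0]
opening: 0.292
grasp_force: 99.4
```

```bash
python3 go.py .496 .150 .196 .04
```

```text
t 11.2 p [496.1 150.1 196. ] yaw 0.0402 tilt [0.0004 0.0001] F [-0.4 -0.   1. ] M [-0.04  0.03 -0.03] op 24.9 g 99.3687915802002 j [  9.  17. -13.  59.  -0.   6.]
shift now [ 0.1 -0.1  0. ]  after turn [ 0.1 -0.1  0. ] turn [0.     0.0004 0.0002]
```

play_rows([
  {"x": 0, "y": 0, "z": 0.5, "ax": 0, "ay": 0, "az": 0.1},
  {"x": 0, "y": 0, "z": 0.2, "ax": 0, "ay": 0, "az": 0.1},
  {"x": 0, "y": 0, "z": 0.2, "ax": 0, "ay": 0, "az": 0.1},
  {"x": 0, "y": 0, "z": 0.3, "ax": 0, "ay": 0, "az": 0.1},
  {"x": 0, "y": 0, "z": 0.3, "ax": 0, "ay": 0, "az": 0.1},
  {"x": 0, "y": 0, "z": 0.3, "ax": 0, "ay": 0, "az": 0.1},
])

```text
time: 11.8
tool_pos: [0.4968, 0.1511, 0.1948]
orientation: [[-0.845, 0.534, 0.002], [0.534, 0.845, 0.002], [-0.001, 0.003, -1.0]]
ft_force: [1.5, 2.9, 5.4]
opening: 0.289
grasp_force: 99.7
```

```bash
python3 go.py .496 .150 .192 -1.35
```

```text
t 11.8 p [496.8 151.1 194.8] yaw -0.5634 tilt [0.0021 0.0023] F [1.5 2.9 5.4] M [ 1.07 -0.13  0.12] op 24.7 g 99.68016743659973 j [  9.  17. -14.  59.   0.  41.]
shift now [ 0.1 -1.3  2.8]  after turn [-0.9 -1.   2.8] turn [ 3.100e-03 -7.000e-04  7.866e-01]
```

Turning well, with torque 0.12 N m as specified. I'll carry on.

play_rows([
  {"x": 0, "y": 0, "z": 0.4, "ax": 0, "ay": 0, "az": 0.1},
  {"x": 0, "y": 0, "z": 0.4, "ax": 0, "ay": 0, "az": 0.1},
  {"x": 0, "y": 0, "z": 0.4, "ax": 0, "ay": 0, "az": 0.1},
  {"x": 0, "y": 0, "z": 0.4, "ax": 0, "ay": 0, "az": 0.1},
  {"x": 0, "y": 0, "z": 0.4, "ax": 0, "ay": 0, "az": 0.1},
  {"x": 0, "y": 0, "z": 0.4, "ax": 0, "ay": 0, "az": 0.1},
  {"x": 0, "y": 0, "z": 0.3, "ax": 0, "ay": 0, "az": 0.1},
])

```text
time: 12.5
tool_pos: [0.497, 0.1508, 0.1924]
orientation: [[-0.303, 0.953, 0.003], [0.953, 0.303, 0.002], [0.001, 0.003, -1.0]]
ft_force: [-0.3, 1.1, 7.4]
opening: 0.292
grasp_force: 100.0
```

```bash
python3 go.py .496 .150 .192 -1.35
```

```text
t 12.5 p [497.  150.8 192.4] yaw -1.2635 tilt [0.0027 0.0016] F [-0.3  1.1  7.4] M [ 0.61 -0.05  0.14] op 24.9 g 100.0469720363617 j [  9.  17. -14.  59.   0.  81.]
shift now [-0.4 -1.2  0.4]  after turn [-0.5 -1.2  0.4] turn [ 0.0031 -0.0008  0.0865]
```

play_rows([
  {"x": 0, "y": 0, "z": 0.4, "ax": 0, "ay": 0, "az": 0.06},
  {"x": 0, "y": 0, "z": 0.3, "ax": 0, "ay": 0, "az": 0.06},
  {"x": 0, "y": 0, "z": 0.3, "ax": 0, "ay": 0, "az": 0.06},
  {"x": 0, "y": 0, "z": 0.2, "ax": 0, "ay": 0, "az": 0},
])

```text
time: 12.9
tool_pos: [0.4971, 0.1507, 0.1917]
orientation: [[-0.129, 0.992, 0.003], [0.992, 0.129, 0.001], [0.001, 0.003, -1.0]]
ft_force: [-0.6, 2.2, 14.0]
opening: 0.291
grasp_force: 100.9
```

```bash
python3 go.py .496 .150 .192 -1.35
```

```text
t 12.9 p [497.1 150.7 191.7] yaw -1.4415 tilt [0.0032 0.0015] F [-0.6  2.2 14. ] M [0.46 0.51 0.09] op 24.8 g 100.86840748786926 j [  9.  17. -14.  58.   0.  91.]
shift now [-0.6 -1.2 -0.3]  after turn [-0.4 -1.3 -0.3] turn [ 0.0035 -0.0009 -0.0915]
```

play_rows([
  {"x": 0, "y": 0, "z": 0.1, "ax": 0, "ay": 0, "az": 0.05},
  {"x": 0, "y": 0, "z": 0, "ax": 0, "ay": 0, "az": 0.05},
  {"x": 0, "y": 0, "z": 0, "ax": 0, "ay": 0, "az": 0},
])

```text
time: 13.2
tool_pos: [0.4972, 0.1507, 0.1917]
orientation: [[-0.03, 1.0, 0.003], [1.0, 0.03, 0.001], [0.001, 0.003, -1.0]]
ft_force: [-0.8, 1.7, 13.8]
opening: 0.29
grasp_force: 100.8
```

```bash
python3 go.py .496 .150 .192 -1.35
```

```text
t 13.2 p [497.2 150.7 191.7] yaw -1.5411 tilt [0.0035 0.0014] F [-0.8  1.7 13.8] M [0.43 0.42 0.17] op 24.7 g 100.83825945854187 j [  9.  17. -14.  58.   0.  97.]
shift now [-0.6 -1.2 -0.3]  after turn [-0.4 -1.3 -0.3] turn [ 0.0036 -0.001  -0.1911]
```

play_rows([
  {"x": 0, "y": 0, "z": 0, "ax": 0, "ay": 0, "az": 0.06},
  {"x": 0, "y": 0, "z": 0, "ax": 0, "ay": 0, "az": 0.06},
  {"x": 0, "y": 0, "z": 0, "ax": 0, "ay": 0, "az": 0},
])

```text
time: 13.5
tool_pos: [0.4973, 0.1506, 0.1917]
orientation: [[0.09, 0.996, 0.004], [0.996, -0.09, 0.001], [0.002, 0.004, -1.0]]
ft_force: [-0.4, 1.2, 12.4]
opening: 0.293
grasp_force: 100.7
```

```bash
python3 go.py .496 .150 .192 -1.35
```

```text
t 13.5 p [497.3 150.6 191.7] yaw -1.661 tilt [0.0038 0.0012] F [-0.4  1.2 12.4] M [0.17 0.14 0.42] op 25.0 g 100.749671459198 j [  9.  17. -14.  58.   0. 104.]
shift now [-0.8 -1.3 -0.3]  after turn [-0.3 -1.5 -0.3] turn [ 0.0039 -0.0009 -0.311 ]
```

Screw b is at its stop: torque has risen to 0.42 N m and z has stopped sinking. I'll unwind, lift and go to screw a.

play_rows([
  {"x": 0, "y": 0, "z": 0, "ax": 0, "ay": 0, "az": -0.1},
  {"x": 0, "y": 0, "z": -1, "ax": 0, "ay": 0, "az": -0.06},
  {"x": 0, "y": 0, "z": -4, "ax": 0, "ay": 0, "az": 0},
  {"x": 0, "y": 0, "z": -10, "ax": 0, "ay": 0, "az": 0},
  {"x": 0, "y": 0, "z": -16, "ax": 0, "ay": 0, "az": 0},
  {"x": 0, "y": 0, "z": 0, "ax": 0, "ay": 0, "az": -0.13},
  {"x": 0, "y": 0, "z": 0, "ax": 0, "ay": 0, "az": -0.13},
  {"x": 0, "y": 0, "z": 0, "ax": 0, "ay": 0, "az": -0.13},
])

```text
time: 14.3
tool_pos: [0.4954, 0.1499, 0.2215]
orientation: [[-0.448, 0.894, -0.001], [0.894, 0.448, -0.0], [0.0, -0.001, -1.0]]
ft_force: [-0.1, -0.0, -1.8]
opening: 0.294
grasp_force: 99.0
```

play_rows([
  {"x": 0, "y": 0, "z": 0, "ax": 0, "ay": 0, "az": -0.13},
  {"x": 0, "y": 0, "z": 0, "ax": 0, "ay": 0, "az": -0.13},
  {"x": 0, "y": 0, "z": 0, "ax": 0, "ay": 0, "az": -0.13},
  {"x": 0, "y": 0, "z": 0, "ax": 0, "ay": 0, "az": -0.13},
  {"x": 0, "y": 0, "z": 0, "ax": 0, "ay": 0, "az": -0.13},
  {"x": 0, "y": 0, "z": 0, "ax": 0, "ay": 0, "az": -0.13},
  {"x": 0, "y": 0, "z": 0, "ax": 0, "ay": 0, "az": -0.13},
  {"x": 0, "y": 0, "z": 0, "ax": 0, "ay": 0, "az": 0},
])

```text
time: 15.1
tool_pos: [0.4955, 0.1499, 0.2213]
orientation: [[-0.98, 0.198, -0.001], [0.198, 0.98, -0.0], [0.001, -0.001, -1.0]]
ft_force: [-0.5, -1.0, -2.0]
opening: 0.295
grasp_force: 99.0
```

```bash
python3 go.py .4897 .2603 .220 -.2
```

```text
t 15.1 p [495.5 149.9 221.3] yaw -0.1994 tilt [-0.001  -0.0003] F [-0.5 -1.  -2. ] M [ 0.01 -0.02 -0.04] op 25.2 g 99.03278589248657 j [  9.  16. -11.  63.  -0.  20.]
shift now [ 27.5 107.1   1.3]  after turn [ 27.6 107.1   1.3] turn [-0.0005 -0.0009  0.0006]
```

play_rows([
  {"x": 5.5, "y": 21.5, "z": 0, "ax": 0, "ay": 0, "az": 0},
  {"x": 5.5, "y": 21.5, "z": 0, "ax": 0, "ay": 0, "az": 0},
  {"x": 5.5, "y": 21.5, "z": 0, "ax": 0, "ay": 0, "az": 0},
  {"x": 5.5, "y": 21.5, "z": 0, "ax": 0, "ay": 0, "az": 0},
  {"x": 5.5, "y": 21, "z": 0, "ax": 0, "ay": 0, "az": 0},
  {"x": 0, "y": 0, "z": 6, "ax": 0, "ay": 0, "az": 0},
  {"x": 0, "y": 0, "z": 0, "ax": 0, "ay": 0, "az": 0},
  {"x": 0, "y": 0, "z": 0, "ax": 0, "ay": 0, "az": 0},
])

```text
time: 15.9
tool_pos: [0.4899, 0.2596, 0.2148]
orientation: [[-0.98, 0.201, -0.001], [0.201, 0.98, -0.001], [0.001, -0.001, -1.0]]
ft_force: [-0.8, 0.7, -1.3]
opening: 0.295
grasp_force: 99.2
```

```bash
python3 go.py .4892 .260 .199 -.2
```

```text
t 15.9 p [489.9 259.6 214.8] yaw -0.2022 tilt [-0.0009 -0.0007] F [-0.8  0.7 -1.3] M [-0.03  0.07  0.01] op 25.2 g 99.1622543334961 j [20. 20. -6. 64. -0. 32.]
shift now [ 0.8  0.3 15.8]  after turn [ 0.8  0.3 15.8] turn [-0.0009 -0.0008 -0.0022]
```

play_rows([
  {"x": 0.5, "y": 0.3, "z": 5, "ax": 0, "ay": 0, "az": 0},
  {"x": 0, "y": 0, "z": 3, "ax": 0, "ay": 0, "az": 0},
  {"x": 0, "y": 0, "z": 2, "ax": 0, "ay": 0, "az": 0},
  {"x": 0, "y": 0, "z": 2, "ax": 0, "ay": 0, "az": 0},
  {"x": 0, "y": 0, "z": 2, "ax": 0, "ay": 0, "az": 0},
  {"x": 0, "y": 0, "z": 2, "ax": 0, "ay": 0, "az": 0},
  {"x": 0, "y": 0, "z": 0, "ax": 0, "ay": 0, "az": 0},
])

```text
time: 16.6
tool_pos: [0.4896, 0.2608, 0.1987]
orientation: [[-0.98, 0.198, -0.0], [0.198, 0.98, -0.0], [0.0, -0.0, -1.0]]
ft_force: [0.1, -0.5, -1.6]
opening: 0.289
grasp_force: 99.2
```

```bash
python3 go.py .4892 .260 .195 -.2
```

```text
t 16.6 p [489.6 260.8 198.7] yaw -0.1998 tilt [-0.0004 -0.0001] F [ 0.1 -0.5 -1.6] M [-0.01  0.01 -0.04] op 24.7 g 99.16167140007019 j [20. 21. -8. 61.  0. 32.]
shift now [ 0.3 -0.8  3.7]  after turn [ 0.3 -0.8  3.7] turn [-0.0002 -0.0004  0.0002]
```

The bit is in slot a. I'll press and turn.

play_rows([
  {"x": 0, "y": -0.4, "z": 2, "ax": 0, "ay": 0, "az": 0},
  {"x": 0, "y": 0, "z": 1.5, "ax": 0, "ay": 0, "az": 0},
  {"x": 0, "y": 0, "z": 0.5, "ax": 0, "ay": 0, "az": 0},
  {"x": 0, "y": 0, "z": 0, "ax": 0, "ay": 0, "az": 0},
])

```text
time: 17.0
tool_pos: [0.4898, 0.2604, 0.1953]
orientation: [[-0.98, 0.198, 0.0], [0.198, 0.98, 0.0], [-0.0, 0.0, -1.0]]
ft_force: [-0.3, 0.0, 2.8]
opening: 0.291
grasp_force: 99.7
```

play_rows([
  {"x": 0, "y": 0, "z": 0.3, "ax": 0, "ay": 0, "az": 0.1},
  {"x": 0, "y": 0, "z": 0.2, "ax": 0, "ay": 0, "az": 0.1},
  {"x": 0, "y": 0, "z": 0.3, "ax": 0, "ay": 0, "az": 0.1},
  {"x": 0, "y": 0, "z": 0.3, "ax": 0, "ay": 0, "az": 0.1},
  {"x": 0, "y": 0, "z": 0.3, "ax": 0, "ay": 0, "az": 0.1},
  {"x": 0, "y": 0, "z": 0.3, "ax": 0, "ay": 0, "az": 0.1},
])

```text
time: 17.6
tool_pos: [0.4905, 0.261, 0.1941]
orientation: [[-0.694, 0.72, 0.002], [0.72, 0.694, 0.001], [-0.0, 0.002, -1.0]]
ft_force: [0.1, 0.9, 4.9]
opening: 0.289
grasp_force: 99.9
```

```bash
python3 go.py .4892 .260 .195 -.2
```

```text
t 17.6 p [490.5 261.  194.1] yaw -0.8036 tilt [0.002  0.0012] F [0.1 0.9 4.9] M [ 0.24 -0.21  0.09] op 24.7 g 99.87245321273804 j [20. 21. -8. 61.  0. 67.]
shift now [ 0.2 -1.6 -0.9]  after turn [ 1.1 -1.2 -0.9] turn [ 0.0021  0.0012 -0.6036]
```

play_rows([
  {"x": 0, "y": 0, "z": 0.4, "ax": 0, "ay": 0, "az": 0.1},
  {"x": 0, "y": 0, "z": 0.4, "ax": 0, "ay": 0, "az": 0.1},
  {"x": 0, "y": 0, "z": 0.4, "ax": 0, "ay": 0, "az": 0.1},
  {"x": 0, "y": 0, "z": 0.4, "ax": 0, "ay": 0, "az": 0.1},
  {"x": 0, "y": 0, "z": 0.4, "ax": 0, "ay": 0, "az": 0.1},
  {"x": 0, "y": 0, "z": 0.4, "ax": 0, "ay": 0, "az": 0.1},
  {"x": 0, "y": 0, "z": 0.4, "ax": 0, "ay": 0, "az": 0.06},
])

```text
time: 18.3
tool_pos: [0.4906, 0.2607, 0.1918]
orientation: [[-0.107, 0.994, 0.003], [0.994, 0.107, 0.001], [0.0, 0.003, -1.0]]
ft_force: [-1.6, -0.9, 11.6]
opening: 0.292
grasp_force: 100.9
```

```bash
python3 go.py
```

```text
t 18.3 p [490.6 260.7 191.8] yaw -1.4635 tilt [0.0025 0.0007] F [-1.6 -0.9 11.6] M [-0.38  0.43  0.12] op 24.9 g 100.94751834869385 j [ 20.  21.  -8.  60.  -0. 104.]
```

play_rows([
  {"x": 0, "y": 0, "z": 0.1, "ax": 0, "ay": 0, "az": 0.06},
  {"x": 0, "y": 0, "z": 0.1, "ax": 0, "ay": 0, "az": 0.06},
  {"x": 0, "y": 0, "z": 0, "ax": 0, "ay": 0, "az": 0.05},
  {"x": 0, "y": 0, "z": 0, "ax": 0, "ay": 0, "az": 0},
])

```text
time: 18.7
tool_pos: [0.4907, 0.2608, 0.1918]
orientation: [[0.06, 0.998, 0.003], [0.998, -0.06, 0.001], [0.001, 0.003, -1.0]]
ft_force: [-1.3, -1.0, 11.0]
opening: 0.289
grasp_force: 100.9
```

```bash
python3 go.py
```

```text
t 18.7 p [490.7 260.8 191.8] yaw -1.631 tilt [0.0029 0.0009] F [-1.3 -1.  11. ] M [-0.23  0.34  0.35] op 24.7 g 100.8642053604126 j [ 20.  21.  -8.  60.  -0. 114.]
```

Screw a is at its stop too: 0.35 N m at the same final yaw as b. I'll lift and return.

play_rows([
  {"x": 0, "y": 0, "z": 0, "ax": 0, "ay": 0, "az": 0},
  {"x": 0, "y": 0, "z": 0, "ax": 0, "ay": 0, "az": -0.1},
  {"x": 0, "y": 0, "z": -1, "ax": 0, "ay": 0, "az": -0.06},
  {"x": 0, "y": 0, "z": -8, "ax": 0, "ay": 0, "az": 0},
  {"x": 0, "y": 0, "z": -30, "ax": 0, "ay": 0, "az": 0},
  {"x": 0, "y": 0, "z": -35, "ax": 0, "ay": 0, "az": -0.1},
  {"x": 0, "y": 0, "z": -35, "ax": 0, "ay": 0, "az": -0.13},
  {"x": 0, "y": 0, "z": -30, "ax": 0, "ay": 0, "az": -0.13},
])

```text
time: 19.5
tool_pos: [0.4895, 0.2604, 0.3315]
orientation: [[-0.448, 0.894, 0.001], [0.894, 0.448, 0.0], [0.0, 0.001, -1.0]]
ft_force: [0.6, 0.1, -2.1]
opening: 0.292
grasp_force: 99.1
```

play_rows([
  {"x": 0, "y": 0, "z": -3, "ax": 0, "ay": 0, "az": -0.13},
  {"x": 0, "y": 0, "z": 0, "ax": 0, "ay": 0, "az": -0.13},
  {"x": 0, "y": 0, "z": 0, "ax": 0, "ay": 0, "az": -0.13},
  {"x": 0, "y": 0, "z": 0, "ax": 0, "ay": 0, "az": -0.13},
  {"x": 0, "y": 0, "z": 0, "ax": 0, "ay": 0, "az": -0.13},
  {"x": 0, "y": 0, "z": 0, "ax": 0, "ay": 0, "az": -0.13},
  {"x": 0, "y": 0, "z": 0, "ax": 0, "ay": 0, "az": -0.02},
  {"x": 0, "y": 0, "z": 0, "ax": 0, "ay": 0, "az": 0},
])

```text
time: 20.3
tool_pos: [0.4896, 0.2604, 0.3324]
orientation: [[-0.951, 0.308, -0.0], [0.308, 0.951, -0.0], [0.0, -0.0, -1.0]]
ft_force: [0.2, 0.4, -2.7]
opening: 0.29
grasp_force: 99.1
```

```bash
python3 go.py .5395 -.201 .333 -.311
```

```text
t 20.3 p [489.6 260.4 332.4] yaw -0.3135 tilt [-0.0002 -0.    ] F [ 0.2  0.4 -2.7] M [-0.03  0.03 -0.02] op 24.8 g 99.11527276039124 j [20. 18.  9. 80.  0. 38.]
shift now [-189.8 -423.5   -0.6]  after turn [-188.7 -424.    -0.6] turn [-0.0001 -0.0002 -0.0025]
```

play_rows([
  {"x": -13, "y": -29, "z": 0, "ax": 0, "ay": 0, "az": 0},
  {"x": -13, "y": -29, "z": 0, "ax": 0, "ay": 0, "az": 0},
  {"x": -13, "y": -29, "z": 0, "ax": 0, "ay": 0, "az": 0},
  {"x": -13, "y": -29, "z": 0, "ax": 0, "ay": 0, "az": 0},
  {"x": -13, "y": -29, "z": 0, "ax": 0, "ay": 0, "az": 0},
  {"x": -13, "y": -29, "z": 0, "ax": 0, "ay": 0, "az": 0},
  {"x": -13, "y": -29, "z": 0, "ax": 0, "ay": 0, "az": 0},
  {"x": -13, "y": -29, "z": 0, "ax": 0, "ay": 0, "az": 0},
])

```text
time: 21.1
tool_pos: [0.5179, 0.0065, 0.3325]
orientation: [[-0.951, 0.309, 0.0], [0.309, 0.951, 0.0], [-0.0, 0.0, -1.0]]
ft_force: [0.0, -0.0, -1.5]
opening: 0.293
grasp_force: 99.2
```

play_rows([
  {"x": -13, "y": -29, "z": 0, "ax": 0, "ay": 0, "az": 0},
  {"x": -13, "y": -29, "z": 0, "ax": 0, "ay": 0, "az": 0},
  {"x": -13, "y": -29, "z": 0, "ax": 0, "ay": 0, "az": 0},
  {"x": -13, "y": -29, "z": 0, "ax": 0, "ay": 0, "az": 0},
  {"x": -13, "y": -29, "z": 0, "ax": 0, "ay": 0, "az": 0},
  {"x": -13, "y": -29, "z": 0, "ax": 0, "ay": 0, "az": 0},
  {"x": 0, "y": 0, "z": 0, "ax": 0, "ay": 0, "az": 0},
  {"x": 0, "y": 0, "z": 0, "ax": 0, "ay": 0, "az": 0},
])

```text
time: 21.9
tool_pos: [0.539, -0.1822, 0.332]
orientation: [[-0.951, 0.309, -0.001], [0.309, 0.951, 0.001], [0.001, 0.0, -1.0]]
ft_force: [0.2, -0.5, -2.3]
opening: 0.296
grasp_force: 99.1
```

```bash
python3 go.py .5393 -.2006 .235 -.311
```

```text
t 21.9 p [ 539.  -182.2  332. ] yaw -0.3141 tilt [-0.0006  0.0006] F [ 0.2 -0.5 -2.3] M [-0.    0.01 -0.01] op 25.3 g 99.06403183937073 j [-26.  20.  11.  81.   0.  -8.]
shift now [ -6.  -17.5  97. ]  after turn [ -5.9 -17.5  97. ] turn [ 0.0004 -0.0008 -0.0031]
```

play_rows([
  {"x": -3, "y": -9, "z": 0, "ax": 0, "ay": 0, "az": 0},
  {"x": -3, "y": -8.5, "z": 10, "ax": 0, "ay": 0, "az": 0},
  {"x": 0, "y": 0, "z": 28, "ax": 0, "ay": 0, "az": 0},
  {"x": 0, "y": 0, "z": 28, "ax": 0, "ay": 0, "az": 0},
  {"x": 0, "y": 0, "z": 28, "ax": 0, "ay": 0, "az": 0},
  {"x": 0, "y": 0, "z": 0, "ax": 0, "ay": 0, "az": 0},
  {"x": 0, "y": 0, "z": 0, "ax": 0, "ay": 0, "az": 0},
])

```text
time: 22.6
tool_pos: [0.5395, -0.2001, 0.2385]
orientation: [[-0.952, 0.305, -0.001], [0.305, 0.952, 0.0], [0.001, 0.0, -1.0]]
ft_force: [0.9, 0.8, -0.5]
opening: 0.286
grasp_force: 99.1
```

```bash
python3 go.py .5391 -.2006 .1335 -.311
```

```text
t 22.6 p [ 539.5 -200.1  238.5] yaw -0.3098 tilt [-0.0006  0.0003] F [ 0.9  0.8 -0.5] M [-0.05 -0.06  0.01] op 24.5 g 99.06482934951782 j [-28.  22.   0.  68.  -0. -10.]
shift now [ 1.00e-01 -6.00e-01  1.05e+02]  after turn [  0.2  -0.6 105. ] turn [ 0.     -0.0007  0.0012]
```

Aligned. I'll lower it into the hole gently, checking for contact early.

play_rows([
  {"x": 0, "y": -0.7, "z": 15, "ax": 0, "ay": 0, "az": 0},
  {"x": 0, "y": 0, "z": 8, "ax": 0, "ay": 0, "az": 0},
  {"x": 0, "y": 0, "z": 8, "ax": 0, "ay": 0, "az": 0},
  {"x": 0, "y": 0, "z": 8, "ax": 0, "ay": 0, "az": 0},
  {"x": 0, "y": 0, "z": 0, "ax": 0, "ay": 0, "az": 0},
])

```text
time: 23.1
tool_pos: [0.539, -0.2007, 0.1985]
orientation: [[-0.952, 0.305, -0.001], [0.305, 0.952, 0.001], [0.001, 0.0, -1.0]]
ft_force: [-0.1, 0.1, -2.0]
opening: 0.289
grasp_force: 99.1
```

```bash
python3 go.py .5391 -.2006 .1335 -.311
```

```text
t 23.1 p [ 539.  -200.7  198.5] yaw -0.3098 tilt [-0.0012  0.0006] F [-0.1  0.1 -2. ] M [0.03 0.05 0.02] op 24.7 g 99.06484723091125 j [-28.  23.  -4.  63.  -0. -10.]
shift now [-0.1  0.1 65. ]  after turn [-0.   0.1 65. ] turn [ 0.0002 -0.0013  0.0012]
```

The tip is about 10 mm inside the hole and moving freely. I'll lower it the rest of the way.

play_rows([
  {"x": 0, "y": 0, "z": 15, "ax": 0, "ay": 0, "az": 0},
  {"x": 0, "y": 0, "z": 15, "ax": 0, "ay": 0, "az": 0},
  {"x": 0, "y": 0, "z": 15, "ax": 0, "ay": 0, "az": 0},
  {"x": 0, "y": 0, "z": 12, "ax": 0, "ay": 0, "az": 0},
  {"x": 0, "y": 0, "z": 5, "ax": 0, "ay": 0, "az": 0},
  {"x": 0, "y": 0, "z": 2, "ax": 0, "ay": 0, "az": 0},
  {"x": 0, "y": 0, "z": 0, "ax": 0, "ay": 0, "az": 0},
])

```text
time: 23.8
tool_pos: [0.5396, -0.201, 0.1356]
orientation: [[-0.952, 0.305, 0.0], [0.305, 0.952, -0.0], [-0.0, -0.0, -1.0]]
ft_force: [0.3, -0.2, -1.6]
opening: 0.29
grasp_force: 99.1
```

```bash
python3 go.py .5391 -.2006 .1335 -.311
```

```text
t 23.8 p [ 539.6 -201.   135.6] yaw -0.3098 tilt [ 0.0003 -0.0002] F [ 0.3 -0.2 -1.6] M [ 0.03 -0.06  0.06] op 24.8 g 99.0652871131897 j [-28.  26. -10.  54.  -0. -10.]
shift now [0.6 0.2 2.1]  after turn [0.6 0.2 2.1] turn [-0.0001  0.0003  0.0012]
```

play_rows([
  {"x": 0, "y": 0, "z": 1.5, "ax": 0, "ay": 0, "az": 0},
  {"x": 0, "y": 0, "z": 0.7, "ax": 0, "ay": 0, "az": 0},
  {"x": 0, "y": 0, "z": 0, "ax": 0, "ay": 0, "az": 0},
])

```text
time: 24.1
tool_pos: [0.5397, -0.2011, 0.1335]
orientation: [[-0.952, 0.305, 0.001], [0.305, 0.952, -0.0], [-0.001, -0.0, -1.0]]
ft_force: [-0.1, 1.2, -0.7]
opening: 0.291
grasp_force: 99.6
```

play_rows([
  {"x": 0, "y": 0, "z": 0, "ax": 0, "ay": 0, "az": 0},
  {"x": 0, "y": 0, "z": 0, "ax": 0, "ay": 0, "az": 0},
  {"x": 0, "y": 0, "z": 0, "ax": 0, "ay": 0, "az": 0},
  {"x": 0, "y": 0, "z": 0, "ax": 0, "ay": 0, "az": 0},
  {"x": 0, "y": 0, "z": 0, "ax": 0, "ay": 0, "az": 0},
], gripper=52)

```text
time: 24.6
tool_pos: [0.5395, -0.2009, 0.1331]
orientation: [[-0.952, 0.305, 0.0], [0.305, 0.952, 0.0], [-0.0, 0.0, -1.0]]
ft_force: [-0.4, -1.1, -0.6]
opening: 0.606
grasp_force: 0.0
```

play_rows([
  {"x": 0, "y": 0, "z": -10, "ax": 0, "ay": 0, "az": 0},
  {"x": 0, "y": 0, "z": -30, "ax": 0, "ay": 0, "az": 0},
  {"x": 0, "y": 0, "z": -35, "ax": 0, "ay": 0, "az": 0},
  {"x": 0, "y": 0, "z": -35, "ax": 0, "ay": 0, "az": 0},
  {"x": 30, "y": 0, "z": -10, "ax": 0, "ay": 0, "az": 0},
  {"x": 40, "y": 0, "z": 0, "ax": 0, "ay": 0, "az": 0},
  {"x": 40, "y": 0, "z": 0, "ax": 0, "ay": 0, "az": 0},
  {"x": 0, "y": 0, "z": 0, "ax": 0, "ay": 0, "az": 0},
])

```text
time: 25.4
tool_pos: [0.4305, -0.1654, 0.2538]
orientation: [[-0.952, 0.305, -0.002], [0.305, 0.952, 0.001], [0.002, 0.0, -1.0]]
ft_force: [0.6, -0.1, -0.1]
opening: 0.61
grasp_force: 0.0
```

```bash
python3 go.py
python3 - <<'E'
from h import *
a=manip.grab_frame("side");b=manip.grab_frame("top")
A=cv2.resize(a["color"][110:340,200:440,::-1],None,fx=2,fy=2,interpolation=3)
B=cv2.resize(b["color"][160:390,185:345,::-1],None,fx=2,fy=2,interpolation=3)
cv2.imwrite("pics/c7.png",np.hstack([A,B]))
E
```

```text
t 25.4 p [ 430.5 -165.4  253.8] yaw -0.31 tilt [-0.0021  0.001 ] F [ 0.6 -0.1 -0.1] M [ 0.03 -0.   -0.03] op 52.1 g 0.0 j [-30.   9. -15.  66.  -0. -12.]
```

View pics/c7.png

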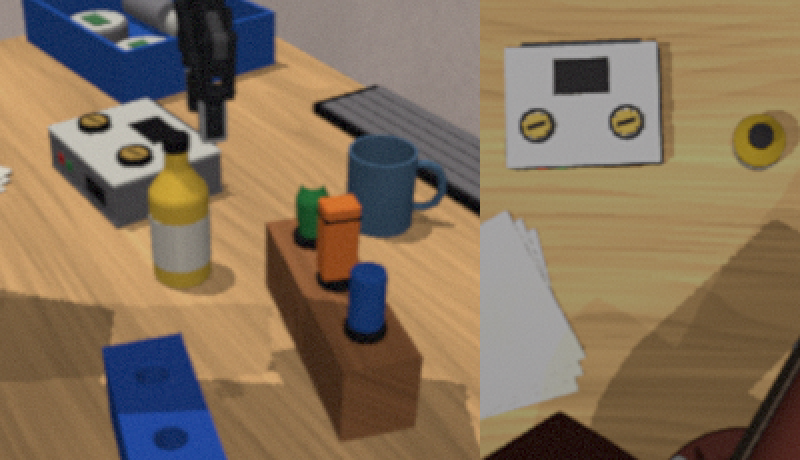

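The driver stands upright in its middle hole at (338,240), the cover is flat and the bystanders are in place. Slot b reads about 20° off horizontal at (627,122), as expected at home. Slot a at (537,126) looks closer to horizontal, so I'll check its angle numerically.

Run:
```python
from h import *
b=manip.grab_frame("top"); g=b["color"].astype(float).sum(2)
for n,c in(("a",(.4895,.2603)),("b",(.4965,.1507))):
    # rectified 1 mm/4px patch at z=.07, x right=world -y, up=world x
    r=np.linspace(-.016,.016,129); X,Y=np.meshgrid(-r,r) 
    P=np.stack([c[0]-Y,c[1]+X,0*X+.0695],-1).reshape(-1,3)
    uv=proj(b,P).astype(np.float32).reshape(129,129,2)
    p=cv2.remap(g.astype(np.float32),uv[...,0],uv[...,1],cv2.INTER_CUBIC)
    rr=np.hypot(*np.meshgrid(r,r)); ok=rr<.0115; w=np.clip(np.percentile(p[ok],60)-p,0,None)*ok
    gx,gy=np.meshgrid(r,-r); mx,my=(w*gx).sum()/w.sum(),(w*gy).sum()/w.sum()
    C=np.cov(np.c_[gx.ravel(),gy.ravel()].T,aweights=w.ravel()); e,v=np.linalg.eigh(C)
    d=v[:,1]; yaw=np.arctan2(-d[0],d[1]); print(n,"centre off mm",mx*1e3,my*1e3,"ratio",e[1]/e[0],"world yaw",yaw, "turn",(.058-yaw)%np.pi)
```

```text
a centre off mm -0.4402689689129074 -0.6847838786341652 ratio 8.430359244855246 world yaw 1.909996883940176 turn 1.2895957696496172
b centre off mm -0.19993091792429224 -0.8505137218722645 ratio 8.34041831214874 world yaw 1.9073906791276904 turn 1.2922019744621027
```

Both screws read about 1.29 rad, which is home. I'll hand in.

```bash
python3 -c "
from cell import manip
print(manip.close_job())"
```

```text
the job is handed in; nothing more can be done
None
```

The cover is closed, both screws are at their stops (about 1.29 rad, measured from the top camera), and the screwdriver is released upright in its middle hole. I've handed the job in, but it returned no verdict.

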